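# Reassemble the washed gas burner and hold in the igniter

### The job

The burner of the small gas cooker has been washed (the gas is shut off): put it back together in its holder cup - first the aluminium burner body, then the brass flame ring over the boss on top of the body, then the black cap - each seated squarely and fully home. Then test the igniter: push its red button all the way in with the gripper, firmly but without forcing it, and keep it there; finish while still holding it fully in. Leave the canister, the dish and the skewer case where they are.

Things in the scene. Friction and masses are not known exactly. Their poses are not given: they have to be found in the camera images.
- cooker: Grey single-burner gas cooker, fixed, 260 mm (x) by 240 mm (y), rim 63 mm above the shelf; origin at the centre of its underside. x points to its back, y to its left seen from the front, z up. Front strip (x -130 to -70 mm): red igniter button at y -55 mm, black gas knob (42 mm wide, top 86 mm above the shelf) at y +55 mm. Burner holder cup 30 mm behind the centre.
- burner_seat (a point): Centre of the inner floor of the burner's round aluminium holder cup, open upward, fixed in the cooker's drip tray; axes as the cooker's. Bore 44 mm in diameter, 14 mm deep, widening to 50 mm at the rim; 66 mm across the rim outside. Its floor is 59 mm, its rim 73 mm above the shelf.
- electrode_top (a point): Tip of the thin white fixed spark electrode (7 mm thick, 97 mm above the shelf), 39 mm behind the cup's axis (cooker's +x). Fingers opening along the cooker's y (left-right) clear it.
- body_mid (a point): Burner body, loose, aluminium, round, 42 mm high, upright; the point is on its axis, 21 mm above its underside. From below: spigot 40 mm across, 16 mm high, chamfered foot; barrel 50 mm across from 16 to 36 mm (grip here); boss 25 mm across from 36 to 42 mm, chamfered. The spigot stands on the cup's floor, the barrel stays 2 mm clear above the rim. About 150 g.
- ring_mid (a point): Flame ring, loose, brass with dark flame slots, lying flat: outside 50 mm, hole 30 mm, 14 mm high; the point is on its axis, half-way up (7 mm). It drops over the boss and rests on the body's shoulder, 36 mm above the body's underside. About 100 g.
- cap_mid (a point): Burner cap, loose, black enamelled disc, right way up: disc 54 mm in diameter from 5 to 11 mm above the underside (bevelled top edge), over a locating spigot 24 mm in diameter and 5 mm high on which it stands. The point is on its axis, half-way up (5.5 mm above its underside). Its spigot goes into the hole of the flame ring so that the disc lies flat on the ring. About 90 g.
- igniter_top (a point): Centre of the top face of the red igniter button on the cooker's front strip, at -130 mm x, -55 mm y from burner_seat in the cooker's axes; round, 22 mm in diameter, top 76 mm above the shelf when out, 10 mm proud of a black bezel 34 mm wide. It moves straight down.
- igniter (a joint): Travel of the igniter button in m: 0 out, 0.008 fully in at its stop. A spring pushes it out at once when let go: 3 N at the start of travel, 9 N fully in. Its plastic housing stands a push of up to 40 N.
- canister: Bystander: lidded aluminium canister with a black knob, 94 mm in diameter, 135 mm high; origin at the centre of its underside.
- dish: Bystander: white ceramic dish, 130 mm in diameter, 32 mm high; origin at the centre of its underside.
- skewer_case: Bystander: green plastic skewer case lying flat, 260 mm (its x) by 50 by 26 mm; origin at the centre of its underside.
There are look-alikes about, which are no part of the job. Of the things that look like the part that bears body_mid, take the one that is farthest to the robot's left at the start. Of the things shaped like the part that bears ring_mid, the brass one is meant.

How it is judged:
By the outcome, as a careful person would: the job done as asked, in the order asked, and still so for the second after the job is handed in, while the arm keeps its last pose, push and grip.
It also fails if it takes over 72 s, if anything falls off the work surface, if the arm or the gripper's body presses on something with over 40 N, if the wrist force passes 120 N, or if a joint passes its speed limit or range.

### The arm

A 6-joint arm with a two-finger parallel gripper is mounted at the origin on the work surface. World frame = base frame: x ahead of the robot, y to its left, z up, the work surface at z = 0. Lengths are in mm, angles in rad, forces in N, time in s.
With the tool pointing down it reaches from about 350 to 950 mm from the base axis. Payload 17.4 kg.
Tool frame: the origin (TCP) lies midway between the tips of the shut fingers; the grasp point (between the pads) lies 19 mm behind it; y points along the fingers, x is the direction in which the jaws open and shut, and the axes are right-handed (so a half turn about y gives the same grasp; the last joint's range is limited). The gripper opens to 93 mm and grips with 3 to 60 N. Pads are 15 mm wide; open, the fingers measure 128 mm over their backs; the gripper's body (75 mm by 188 mm) begins 65 mm behind the grasp point.
Start: joints at [-1.149, 0.116, 1.442, -0, 1.584, -0.038], TCP at [299.536, -604.905, 218.646] pointing down, gripper open.
Joint ranges: [-2.83, 2.83], [-0.83, 2.19], [0.07, 2.5], [-1.14, 4.28], [0.01, 3], [-2.97, 2.97]. Speed limits (rad/s): [1.89, 1.89, 2.22, 3.14, 3.14, 3.14].

### API

Orientations are given as a unit quaternion [x, y, z, w].
In Python, from bench import robot gives the robot as it stands. The module is installed in compiled form; this text tells all that it offers.
- The arm moves only by the tool drive_tool, never from a script. Its argument "series" is a list that holds one entry, the list of rows, each a list of 7 numbers: the turn, a rotation vector about the world's x, y, z scaled (see below), then the shift along the world's x, y, z scaled (see below), then the closure in counts, from 0 (fully open) to 255 (shut). In form: [[[rx, ry, rz, dx, dy, dz, grip], ...]]. A call has exactly 10 rows; each row shifts and turns the commanded pose from where the row before left it; what a row does not reach is not made up. The controller multiplies each number of a shift by 0.025 m and each number of a turn by 0.1 rad. A row lasts 1/12 s, in which the tool goes at most 41.7 mm and 7.16 degrees, less where a joint would pass 70% of its speed; a pose out of reach is approached as far as the arm can. A call with a number of a shift or a turn outside -1 to 1 is refused whole. A call with a gripper value outside its range is refused whole. The fingers move at their own pace and stop on an object; "squeeze" is the grip in N (left out, the last holds). Time passes only in rows, so rows that do not move let the fingers close, or fill a call up. It gives the time, the measured TCP pose, the force and the opening at its end, in the units of the state.
- robot.state(): the state, without advancing time (a new reading comes with each control period).
- robot.capture(name): name is "scene" or "side" or "wrist"; returns a dict with "pixels" (384x512x3 uint8, red, green, blue), "fx", "fy", "cx", "cy" (pixels), "cam_to_world" (4x4, takes a point from camera to world coordinates). Camera axes: x right, y down, z forward; pixel columns grow to the right and rows downward; lengths in mm; the calibration is good to about 2 mm. A picture is of the moment at which its call begins. There is no depth.
- robot.finish_job(): hands the job in, once; it reports no verdict.
The state is a dict: "clock": time; "joints": joint angles; "qvel": joint speeds; "joint_torque": joint torques, N m; "tool_pos": TCP position; "tcp_rot": TCP orientation; "ft_force": force on the tool from outside, world axes, zero at the start; "wrist_torque": the same for the moment, N m; "width": finger opening in mm.
Only numpy, scipy, OpenCV 4.12 (cv2) and the standard library are available. Lean on these libraries where they do the work, as an engineer would, in place of code of your own. Each camera call takes 0.05 s, during which the arm holds its last target.

## Working session

There is one attempt and no reset: what is moved stays moved. The work goes in short steps, Python scripts to look and compute and a tool call to move; the robot and the scene stay as the last step left them, time stands still between calls to the robot, and variables do not carry over. Pictures are saved under pics/ and viewed, and the job is handed in when it is done.

Besides the shell and the picture viewer there is one more tool, called after "Emit:" as a command line: name --argument value ..., lists and objects as JSON in quotes. drive_tool: Moves the arm, as the interface text tells. Its arguments: {"type":"object","properties":{"series":{"type":"array","items":{"type":"array","items":{"type":"array","items":{"type":"number"}}}},"squeeze":{"type":"number"}},"required":["series"]}

```bash
mkdir -p pics; ls; python3 - <<'E'
from bench import robot
import cv2,pickle
for n in ("scene","side","wrist"):
    c=robot.capture(n); cv2.imwrite(f"pics/{n}0.png",c["pixels"][:,:,::-1]); pickle.dump(c,open(f"pics/{n}0.pkl","wb"))
    print(n,c["fx"],c["cx"],c["cy"],c["cam_to_world"].round(3).tolist() if hasattr(c["cam_to_world"],'round') else c["cam_to_world"])
print(robot.state())
E
```

```text
pics
scene 425.159667728656 247.25512304291712 194.610312922765 [[0.763, 0.509, -0.4, 1125.03], [0.647, -0.598, 0.474, -613.86], [0.002, -0.62, -0.785, 1174.938], [0.0, 0.0, 0.0, 1.0]]
side 352.3604319173785 256.9490398824567 192.0009173641148 [[-0.877, -0.313, 0.363, 206.971], [-0.48, 0.583, -0.656, 732.247], [-0.006, -0.75, -0.662, 790.956], [0.0, 0.0, 0.0, 1.0]]
wrist 287.0797912077881 255.0413495117821 187.13059618025122 [[0.444, -0.859, -0.256, 370.903], [-0.896, -0.425, -0.127, -569.464], [0.001, 0.286, -0.958, 383.541], [0.0, 0.0, 0.0, 1.0]]
{'clock': 0.15, 'joints': array([-1.14877445e+00,  1.16362704e-01,  1.44210044e+00, -3.60124058e-05,
        1.58398352e+00, -3.77978067e-02]), 'qvel': array([ 0.00031246, -0.00087706, -0.00332709,  0.00117484, -0.00023028,
        0.00046686]), 'joint_torque': array([ 1.23759215e-03, -7.21765637e+01, -6.22947192e+01,  7.80378375e-02,
        2.25246605e-02, -2.84075355e-05]), 'tool_pos': array([ 299.47852702, -604.76188592,  218.0906565 ]), 'tcp_rot': array([-0.60062995,  0.37315617, -0.37264125,  0.60094646]), 'ft_force': array([ 0.17492572, -0.45959481,  0.41692867]), 'wrist_torque': array([ 0.05359867,  0.01083067, -0.02268936]), 'width': 92.91918781126942}
```

View pics/scene0.png

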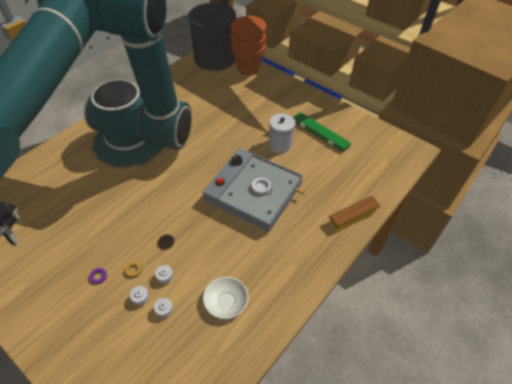

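View pics/side0.png

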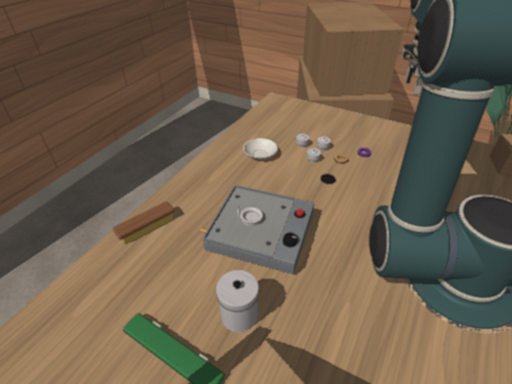

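View pics/wrist0.png

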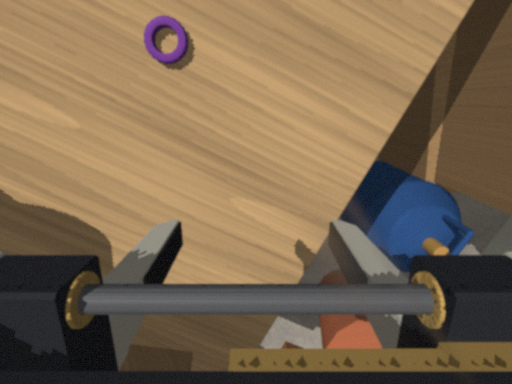

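```bash
cat > h.py <<'E'
import numpy as np, cv2, pickle
from bench import robot
def ray(c,u,v,z):
    M=np.array(c["cam_to_world"]); d=M[:3,:3]@np.array([(u-c["cx"])/c["fx"],(v-c["cy"])/c["fy"],1.0]); o=M[:3,3]
    return o+d*(z-o[2])/d[2]
def proj(c,p):
    M=np.array(c["cam_to_world"]); q=M[:3,:3].T@(np.array(p,float)-M[:3,3])
    return np.array([c["fx"]*q[0]/q[2]+c["cx"],c["fy"]*q[1]/q[2]+c["cy"]])
def load(n): return pickle.load(open(f"pics/{n}.pkl","rb"))
def snap(n,tag):
    c=robot.capture(n); pickle.dump(c,open(f"pics/{n}{tag}.pkl","wb")); cv2.imwrite(f"pics/{n}{tag}.png",c["pixels"][:,:,::-1]); return c
def crop(c,u0,v0,u1,v1,s,out):
    im=cv2.resize(c["pixels"][v0:v1,u0:u1,::-1],None,fx=s,fy=s,interpolation=cv2.INTER_CUBIC); cv2.imwrite(out,im)
E
python3 - <<'E'
from h import *
s=load("scene0"); d=load("side0")
for n,u,v,z in [("bodyA",163,273,21),("bodyB",138,296,21),("bodyC",162,308,21),("ring",132,270,7),("cap",166,242,8),("purple",97,276,7),("cup",261,186,73),("btn",220,182,76)]: print(n,ray(s,u,v,z).round(0))
for n,u,v,z in [("bodyA",314,155,21),("bodyB",324,143,21),("bodyC",303,140,21),("ring",341,159,7),("cap",328,179,8),("purple",364,152,7),("cup",251,216,73),("btn",299,213,76)]: print(n,ray(d,u,v,z).round(0))
crop(s,70,220,260,330,4,"pics/a.png"); crop(s,195,140,315,235,6,"pics/b.png")
E
```

```text
bodyA [ 539. -312.   21.]
bodyB [ 538. -410.   21.]
bodyC [ 619. -390.   21.]
ring [ 452. -363.    7.]
cap [ 457. -227.    8.]
purple [ 386. -445.    7.]
cup [575. 109.  73.]
btn [460.  31.  76.]
bodyA [ 542. -315.   21.]
bodyB [ 538. -409.   21.]
bodyC [ 618. -390.   21.]
ring [ 449. -358.    7.]
cap [ 451. -221.    8.]
purple [ 386. -443.    7.]
cup [566. 120.  73.]
btn [449.  47.  76.]
```

View pics/a.png

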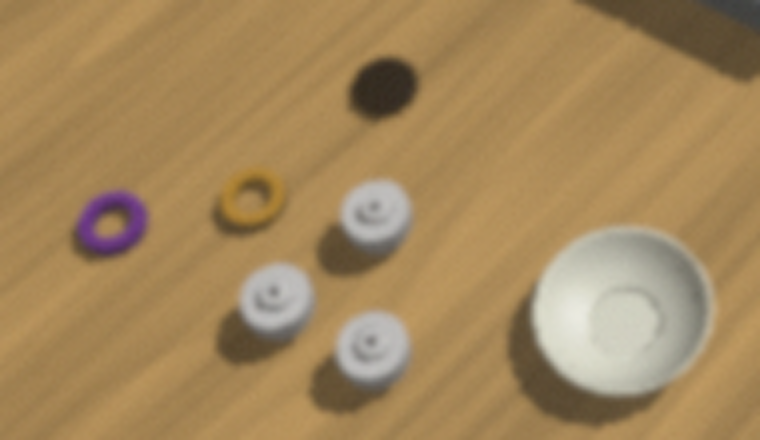

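View pics/b.png

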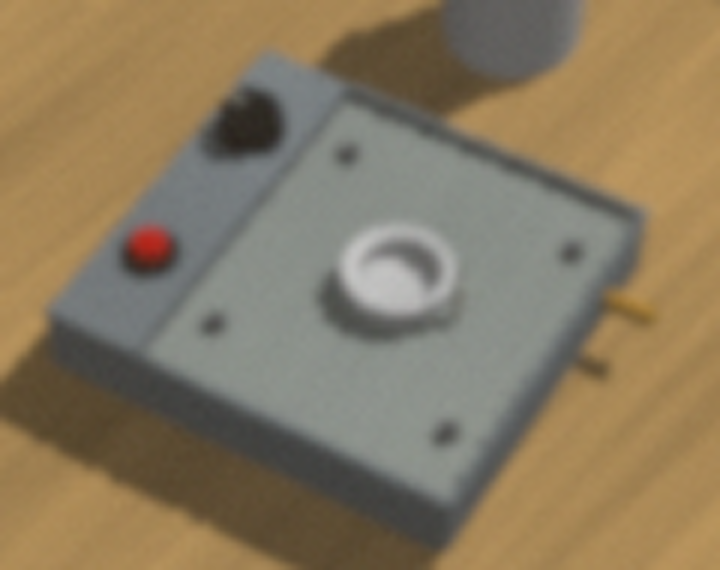

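Emit:
drive_tool --series '[[[0,0,0,0.7,0.9,0,0],[0,0,0,0.7,0.9,0,0],[0,0,0,0.7,0.9,0,0],[0,0,0,0.7,0.9,0,0],[0,0,0,0.7,0.9,0,0],[0,0,0,0.7,0.9,0,0],[0,0,0,0.7,0.9,0,0],[0,0,0,0.7,0.9,0,0],[0,0,0,0.7,0.9,0,0],[0,0,0,0,0,0,0]]]'

```text
clock: 0.98
tool_pos: [459.3, -399.2, 218.6]
tcp_rot: [-0.601, 0.372, -0.372, 0.602]
ft_force: [-0.1, -0.6, 0.3]
width: 93.2
```

```bash
python3 - <<'E'
from h import *
from scipy.spatial.transform import Rotation as R
c=snap("wrist","1"); st=robot.state(); print(st["tool_pos"].round(1), R.from_quat(st["tcp_rot"]).as_matrix().round(3).tolist(), np.array(c["cam_to_world"]).round(3).tolist(), st["qvel"].round(3))
print(proj(c,st["tool_pos"]))
for n,p in dict(A=(540,-313,42),ring=(451,-361,14),cap=(455,-224,11)).items(): print(n,proj(c,p).round())
E
```

```text
[ 458.2 -400.7  218.6] [[0.446, 0.0, 0.895], [-0.895, 0.0, 0.446], [-0.0, -1.0, 0.0]] [[0.446, -0.858, -0.254, 530.464], [-0.895, -0.428, -0.128, -363.697], [0.001, 0.285, -0.959, 384.216], [0.0, 0.0, 0.0, 1.0]] [-0.044  0.007 -0.006 -0.011 -0.002 -0.032]
[256.1141803  235.43194895]
A [218.  73.]
ring [226. 158.]
cap [128. 106.]
```

View pics/wrist1.png

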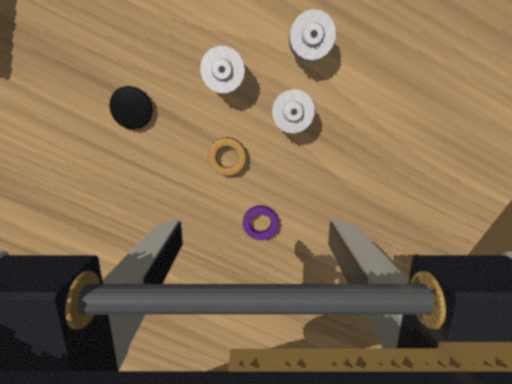

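```bash
cat >> h.py <<'E'
from scipy.optimize import least_squares
P=dict(A=[(20,0),(20,16),(25,16),(25,36),(12.5,36),(12.5,42)],ring=[(25,0),(25,14)],cap=[(12,0),(27,5),(27,9.5),(25,11)])
def sil(c,prof,x,y,z0):
    a=np.linspace(0,2*np.pi,72); pts=np.array([proj(c,(x+r*np.cos(t),y+r*np.sin(t),z0+z)) for r,z in prof for t in a],np.float32)
    return cv2.convexHull(pts)
def meas(h):
    m=cv2.moments(h); return np.array([m["m10"]/m["m00"],m["m01"]/m["m00"]]),m["m00"]
def locate(c,mask,prof,x,y,z0,rad=60):
    u,v=proj(c,(x,y,z0)); n,lab,st,ce=cv2.connectedComponentsWithStats(mask.astype(np.uint8))
    k=min((k for k in range(1,n) if st[k,4]>60),key=lambda k:np.hypot(*(ce[k]-(u,v))))
    cn,_=cv2.findContours((lab==k).astype(np.uint8),cv2.RETR_EXTERNAL,cv2.CHAIN_APPROX_NONE)
    h=cv2.convexHull(max(cn,key=cv2.contourArea)); ce,ar=meas(h.astype(np.float32))
    s=least_squares(lambda q:meas(sil(c,prof,q[0],q[1],z0))[0]-ce,(x,y),diff_step=1e-3)
    return s.x,ce,ar,meas(sil(c,prof,*s.x,z0))[1]
E
cat > loc.py <<'E'
from h import *
def masks(c):
    hsv=cv2.cvtColor(c["pixels"],cv2.COLOR_RGB2HSV).astype(int); H,S,V=hsv[...,0],hsv[...,1],hsv[...,2]
    return dict(A=(S<70)&(V>110),ring=(S>150)&(H>8)&(H<30)&(V>90),cap=(V<50))
E
python3 - <<'E'
from loc import *
for nm in ("wrist1","scene0","side0"):
  c=load(nm); m=masks(c)
  for k,g in dict(A=(540,-313),ring=(451,-361),cap=(455,-224)).items():
    try:
        r=locate(c,m[k],P[k],*g,0); print(nm,k,r[0].round(1),r[1].round(1),r[2],round(r[3]))
    except Exception as e: print(nm,k,e)
E
```

```text
wrist1 A [ 545.4 -314.6] [222.  69.] 1689.0 1700
wrist1 ring min() iterable argument is empty
wrist1 cap [ 454.1 -227.2] [131.  107.4] 1334.0 1550
scene0 A [ 542.  -311.3] [163.7 273. ] 226.5 262
scene0 ring [ 450.  -359.2] [132.6 268.9] 171.0 226
scene0 cap [121.  177.8] [182.9 129.3] 192.0 111
side0 A [ 547.8 -364. ] [317.3 148.1] 349.0 162
side0 ring min() iterable argument is empty
side0 cap [ 453.  -224.8] [327.8 178.5] 72.5 134
```

Emit:
drive_tool --series '[[[0,0,0,0.7,0.72,-0.7,0],[0,0,0,0.7,0.72,-0.7,0],[0,0,0,0.7,0.72,-0.7,0],[0,0,0,0.7,0.72,-0.7,0],[0,0,0,0.64,0.7,-0.7,0],[0,0,0,0,0,-0.24,0],[0,0,0,0,0,0,0],[0,0,0,0,0,0,0],[0,0,0,0,0,0,0],[0,0,0,0,0,0,0]]]'

```text
clock: 1.87
tool_pos: [542.8, -314.0, 126.3]
tcp_rot: [0.601, -0.373, 0.374, -0.601]
ft_force: [0.0, -0.3, 1.0]
width: 93.3
```

```bash
python3 - <<'E'
from loc import *
c=snap("wrist","2"); m=masks(c); st=robot.state(); print(st["tool_pos"].round(1),st["qvel"].round(3))
for k,g in dict(A=(544,-313)).items():
        r=locate(c,m[k],P[k],*g,0); print(k,r[0].round(1),r[1].round(1),r[2],round(r[3]))
E
```

```text
[ 542.8 -313.9  126.2] [ 0.005  0.003  0.004  0.003 -0.001  0.003]
A [ 544.9 -315. ] [256.5 186.6] 2331.0 2340
```

View pics/wrist2.png

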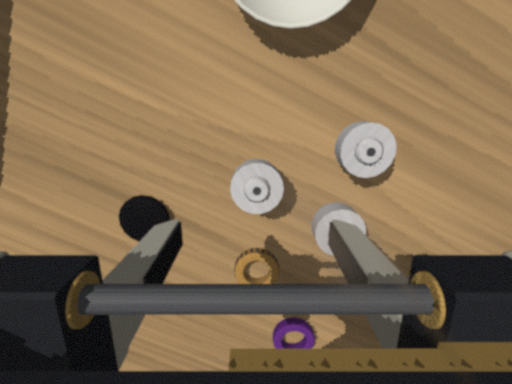

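Emit:
drive_tool --series '[[[0,0,0,0.08,-0.04,-0.8,0],[0,0,0,0,0,-0.8,0],[0,0,0,0,0,-0.8,0],[0,0,0,0,0,-0.8,0],[0,0,0,0,0,-0.7,60],[0,0,0,0,0,-0.34,120],[0,0,0,0,0,0,200],[0,0,0,0,0,0,255],[0,0,0,0,0,0,255],[0,0,0,0,0,0,255]]]' --squeeze 20

```text
clock: 2.75
tool_pos: [545.6, -314.3, 20.7]
tcp_rot: [-0.601, 0.372, -0.374, 0.601]
ft_force: [-0.4, 0.5, 1.3]
width: 57.4
```

```bash
python3 - <<'E'
from loc import *
st=robot.state(); print(st["tool_pos"].round(1),st["width"],st["ft_force"].round(1))
E
```

```text
[ 545.6 -314.3   20.7] 57.35193323553834 [-0.4  0.5  1.3]
```

Emit:
drive_tool --series '[[[0,0,0,0,0,0,255],[0,0,0,0,0,0,255],[0,0,0,0,0,0,255],[0,0,0,0,0,0.4,255],[0,0,0,0,0,0.8,255],[0,0,0,0,0,0.8,255],[0,0,0,0,0.2,0.8,255],[0,0,0,0,0.4,0.8,255],[0,0,0,-0.2,0.7,0.8,255],[0,0,0,-0.2,0.9,0.8,255]]]'

```text
clock: 3.58
tool_pos: [534.6, -258.8, 150.4]
tcp_rot: [0.601, -0.373, 0.373, -0.601]
ft_force: [1.1, 0.5, -2.1]
width: 49.6
```

Emit:
drive_tool --series '[[[0,0,0,-0.2,0.95,0.8,255],[0,0,0,-0.2,0.95,0.8,255],[0,0,0,-0.2,0.95,0.8,255],[0,0,0,-0.2,0.95,0.4,255],[0,0,0,-0.2,0.95,0,255],[0,0,0,-0.2,0.95,0,255],[0,0,0,-0.2,0.95,0,255],[0,0,0,-0.2,0.95,0,255],[0,0,0,-0.2,0.95,0,255],[0,0,0,-0.2,0.95,0,255]]]'

```text
clock: 4.42
tool_pos: [484.4, -20.3, 219.8]
tcp_rot: [-0.601, 0.373, -0.373, 0.601]
ft_force: [0.8, -0.6, -2.1]
width: 49.9
```

Emit:
drive_tool --series '[[[0,0,0,-0.1,0.95,0,255],[0,0,0,-0.1,0.95,0,255],[0,0,0,0,0.9,0,255],[0,0,0,0,0.7,0,255],[0,0,0,0,0.4,0,255],[0,0,0,0,0,0,255],[0,0,0,0,0,0,255],[0,0,0,0,0,0,255],[0,0,0,0,0,0,255],[0,0,0,0,0,0,255]]]'

```text
clock: 5.25
tool_pos: [480.1, 75.4, 219.2]
tcp_rot: [0.601, -0.373, 0.373, -0.601]
ft_force: [-0.1, -0.4, -2.5]
width: 49.3
```

```bash
python3 - <<'E'
from loc import *
c=snap("wrist","3"); snap("scene","3"); st=robot.state(); print(st["tool_pos"].round(1),st["width"],st["ft_force"].round(1))
for z,p in ((73,(571,114)),(76,(455,38))): print(proj(c,(*p,z)))
E
```

```text
[480.1  75.6 219.2] 49.56852502368469 [-0.8  0.3 -1.6]
[260.08360288  82.16739218]
[274.12313235 209.35240631]
```

View pics/wrist3.png

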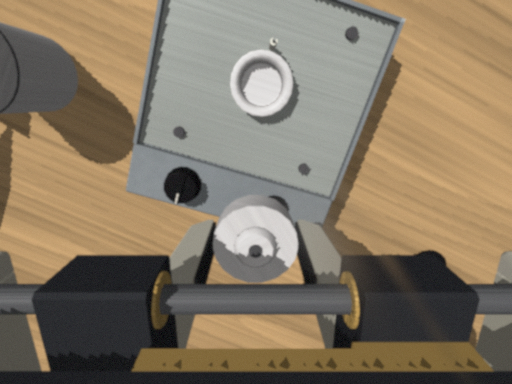

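```bash
python3 - <<'E'
from loc import *
c=load("wrist3"); crop(c,215,30,310,130,6,"pics/c3.png")
p=np.array([571,114.])
import itertools
im=cv2.resize(c["pixels"][30:130,215:310,::-1],None,fx=6,fy=6,interpolation=cv2.INTER_CUBIC)
m=masks(c)["A"]; hsv=cv2.cvtColor(c["pixels"],cv2.COLOR_RGB2HSV)
M=(hsv[...,2]>170)&(hsv[...,1]<60)
cv2.imwrite("pics/m3.png",cv2.resize((M[30:130,215:310]*255).astype(np.uint8),None,fx=4,fy=4))
# electrode direction
for z in (97,): print("el",ray(c,274,42,z))
print("cup",ray(c,262,83,73))
E
```

```text
el [605.82419192 117.77566932  97.        ]
cup [571.15163686 111.884817    73.        ]
```

View pics/c3.png

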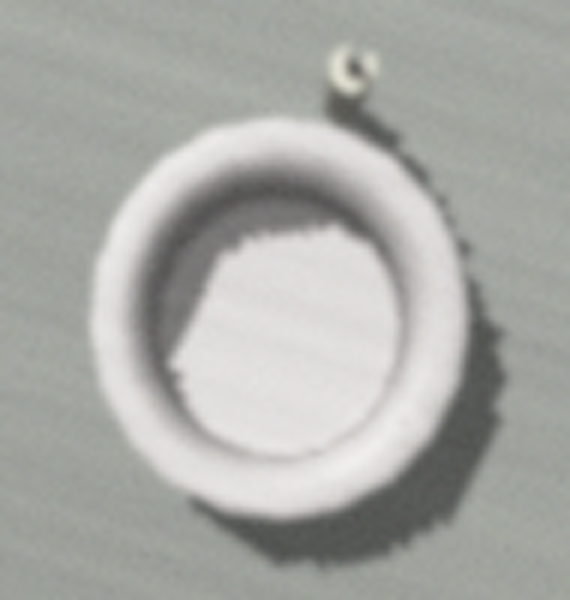

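View pics/m3.png

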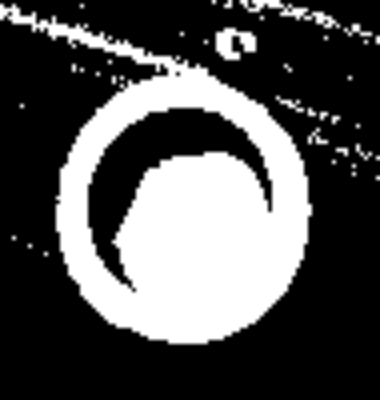

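```bash
python3 - <<'E'
from loc import *
c=load("wrist3")
obs=np.array([230,293.3,49.5,116.7])
def ext(x,y,pr):
    h=sil(c,pr,x,y,0).reshape(-1,2); return np.array([h[:,0].min(),h[:,0].max(),h[:,1].min(),h[:,1].max()])
for pr in ([(33,73)],[(33,60),(33,73)]):
    s=least_squares(lambda q:ext(*q,pr)-obs,(571,112),diff_step=1e-3); print(s.x,s.fun)
# floor circle r22 z59; extents: bottom 460/6+30, right 402/6+215
h=sil(c,[(22,59)],*s.x,0).reshape(-1,2); print(h[:,0].max(),402/6+215,h[:,1].max(),460/6+30)
E
```

```text
[569.90543983 111.66794471] [-0.59289551  0.59334106 -0.5630455   0.67568665]
[569.90543983 111.66794471] [-0.59289551  0.59334106 -0.5630455   0.67568665]
281.88263 282.0 106.351166 106.66666666666667
```

```bash
python3 - <<'E'
from loc import *
c=load("wrist3")
for z in (56,60,63): 
    a,b,d=[ray(c,*p,z) for p in ((180,132),(304,169),(352,34))]; 
    print(z,np.degrees(np.arctan2(*(a-b)[1::-1][:2])), np.hypot(*(a-b)[:2]), np.degrees(np.arctan2(d[1]-b[1],d[0]-b[0])))
m=masks(c)["A"]; tp=np.array([480.1,75.6,219.2])
crop(c,190,180,320,300,6,"pics/d3.png")
h=sil(c,P["A"],tp[0],tp[1],tp[2]-19.7).reshape(-1,2); print(h.min(0),h.max(0))
hb=sil(c,[(12.5,42)],tp[0],tp[1],tp[2]-19.7).reshape(-1,2); print(hb.min(0),hb.max(0))
E
```

```text
56 99.51314128365895 148.5242840003041 9.666744588124743
60 99.51314128365894 146.7169301390837 9.666744588124743
63 99.51314128365895 145.3614147431684 9.666744588124745
[211.03113 193.26147] [297.6881  282.70676]
[231.91968 229.97916] [276.77417 270.1474 ]
```

View pics/d3.png

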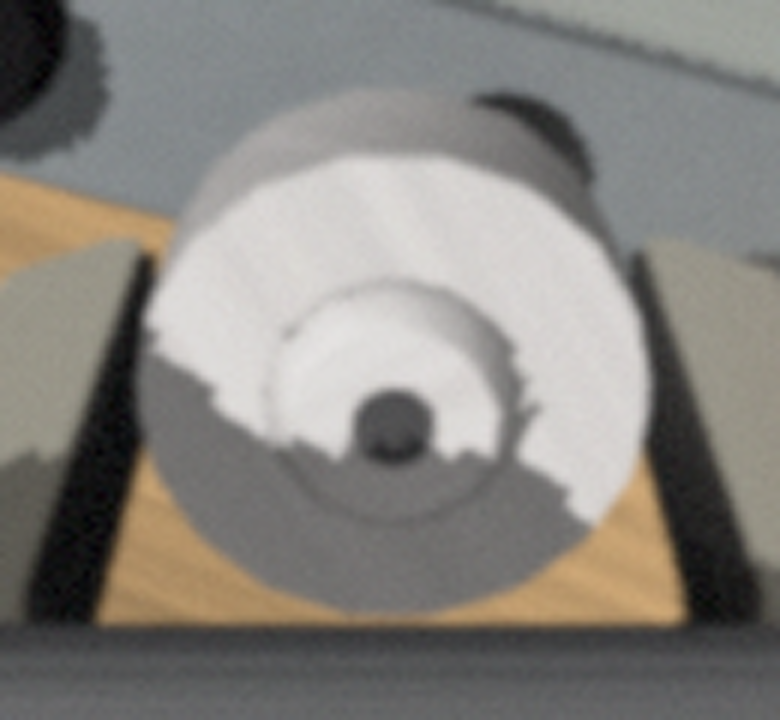

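Emit:
drive_tool --series '[[[0,0,-0.6,0.6,0.24,-0.2,255],[0,0,-0.6,0.6,0.24,-0.3,255],[0,0,-0.6,0.6,0.24,-0.5,255],[0,0,-0.6,0.6,0.24,-0.7,255],[0,0,-0.55,0.6,0.24,-0.7,255],[0,0,0,0.58,0.26,-0.7,255],[0,0,0,0,0,-0.66,255],[0,0,0,0,0,0,255],[0,0,0,0,0,0,255],[0,0,0,0,0,0,255]]]'

```text
clock: 6.18
tool_pos: [569.7, 112.4, 126.4]
tcp_rot: [-0.539, 0.457, -0.457, 0.54]
ft_force: [0.3, 0.3, -1.7]
width: 49.6
```

```bash
python3 - <<'E'
from loc import *
c=snap("wrist","4"); snap("scene","4");snap("side","4"); st=robot.state(); print(st["tool_pos"].round(1),st["width"],st["ft_force"].round(1))
E
```

```text
[569.8 112.5 126.6] 49.44334365702241 [ 0.2  0.8 -1.5]
```

View pics/wrist4.png

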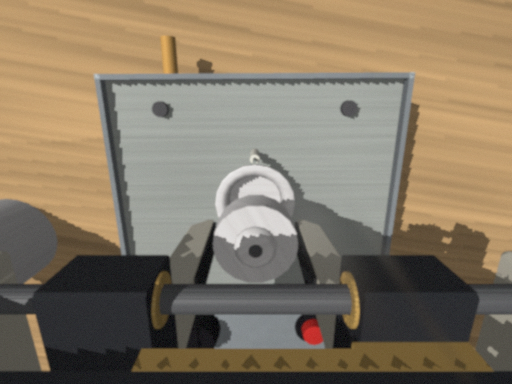

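```bash
python3 - <<'E'
from loc import *
c=load("wrist4"); crop(c,200,140,310,290,5,"pics/e.png")
for nm,b in (("scene4",(225,130,300,210)),("side4",(205,150,300,240))): crop(load(nm),*b,6,f"pics/{nm}c.png")
h=sil(c,[(33,73)],569.9,111.7,0).reshape(-1,2); print(h.min(0),h.max(0))
h=sil(c,P["A"],569.8,112.5,126.6-19.7).reshape(-1,2); print(h.min(0),h.max(0))
E
```

```text
[214.76387 164.2843 ] [296.27692 241.12411]
[211.1175  193.49878] [297.89124 283.05225]
```

View pics/e.png

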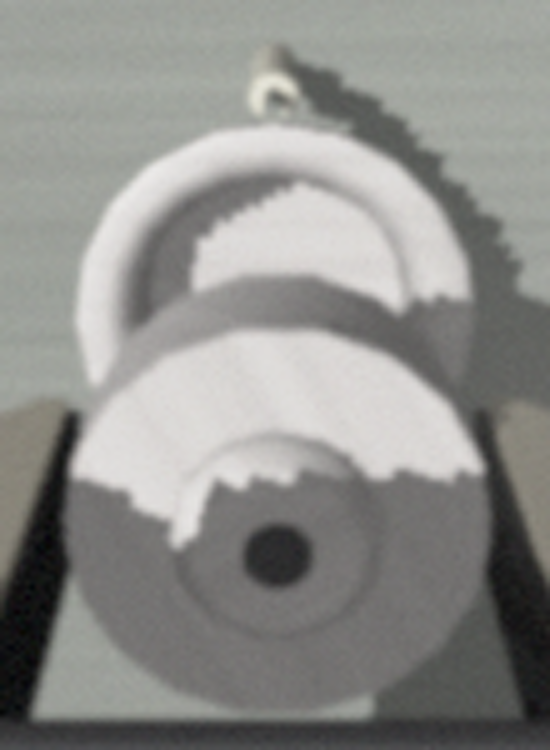

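Emit:
drive_tool --series '[[[0,0,0,0,0.02,-0.5,255],[0,0,0,0,0,-0.5,255],[0,0,0,0,0,-0.4,255],[0,0,0,0,0,-0.1,255],[0,0,0,0,0,-0.1,255],[0,0,0,0,0,-0.1,255],[0,0,0,0,0,-0.1,255],[0,0,0,0,0,0,255],[0,0,0,0,0,0,255],[0,0,0,0,0,0,255]]]'

```text
clock: 7.17
tool_pos: [569.6, 113.1, 80.4]
tcp_rot: [-0.539, 0.457, -0.457, 0.54]
ft_force: [0.7, -0.1, -2.8]
width: 49.5
```

Emit:
drive_tool --series '[[[0,0,0,0,0,-0.04,255],[0,0,0,0,0,-0.04,255],[0,0,0,0,0,0,255],[0,0,0,0,0,0,255],[0,0,0,0,0,0,255],[0,0,0,0,0,0,200],[0,0,0,0,0,0,150],[0,0,0,0,0,0,80],[0,0,0,0,0,0,60],[0,0,0,0,0,0,60]]]'

```text
clock: 8.0
tool_pos: [569.6, 113.1, 78.2]
tcp_rot: [-0.539, 0.457, -0.457, 0.54]
ft_force: [0.3, 0.0, -0.0]
width: 65.1
```

Emit:
drive_tool --series '[[[0,0,0,0,0,0,30],[0,0,0,0,0,0.3,30],[0,0,0,0,0,0.8,0],[0,0,0,0,0,0.8,0],[0,0,0,0,0,0.8,0],[0,0,0,-0.2,-0.3,0.8,0],[0,0,0,-0.3,-0.5,0.8,0],[0,0,0,-0.3,-0.7,0.8,0],[0,0,0,-0.3,-0.7,0.5,0],[0,0,0,-0.3,-0.8,0,0]]]'

```text
clock: 8.83
tool_pos: [534.9, 37.7, 222.0]
tcp_rot: [-0.539, 0.456, -0.458, 0.541]
ft_force: [-0.1, 0.4, -0.1]
width: 93.0
```

```bash
python3 - <<'E'
from loc import *
c=snap("wrist","5"); st=robot.state(); print(st["tool_pos"].round(1),st["width"],st["ft_force"].round(1))
E
```

```text
[533.8  35.  220.7] 92.71971554435262 [-0.  -1.5 -0.2]
```

View pics/wrist5.png

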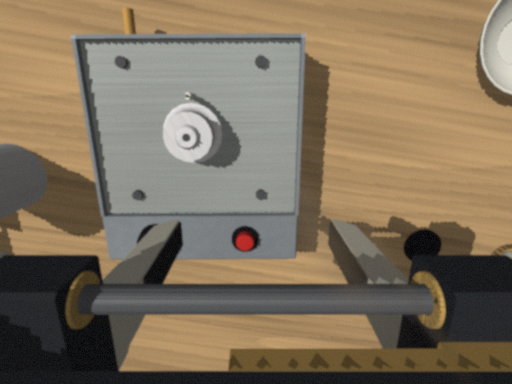

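Emit:
drive_tool --series '[[[0,0,0,-0.2,-0.95,0,0],[0,0,0,-0.2,-0.95,0,0],[0,0,0,-0.2,-0.95,0,0],[0,0,0,-0.2,-0.95,0,0],[0,0,0,-0.2,-0.95,0,0],[0,0,0,-0.2,-0.95,0,0],[0,0,0,-0.2,-0.95,0,0],[0,0,0,-0.2,-0.95,-0.2,0],[0,0,0,-0.2,-0.95,-0.3,0],[0,0,0,-0.2,-0.95,-0.5,0]]]'

```text
clock: 9.72
tool_pos: [484.5, -200.7, 194.4]
tcp_rot: [-0.539, 0.456, -0.458, 0.54]
ft_force: [0.2, 0.5, -0.2]
width: 93.0
```

Emit:
drive_tool --series '[[[0,0,0,-0.2,-0.95,-0.5,0],[0,0,0,-0.2,-0.95,-0.5,0],[0,0,0,-0.2,-0.95,-0.5,0],[0,0,0,-0.2,-0.95,-0.5,0],[0,0,0,-0.2,-0.95,-0.5,0],[0,0,0,-0.2,-0.95,-0.5,0],[0,0,0,-0.14,-0.7,-0.3,0],[0,0,0,0,0,0,0],[0,0,0,0,0,0,0],[0,0,0,0,0,0,0]]]'

```text
clock: 10.55
tool_pos: [451.3, -359.1, 111.3]
tcp_rot: [-0.539, 0.457, -0.457, 0.54]
ft_force: [-0.3, 0.0, 0.4]
width: 93.3
```

```bash
python3 - <<'E'
from loc import *
c=snap("wrist","6"); st=robot.state(); print(st["tool_pos"].round(1),st["width"],st["ft_force"].round(1)); print(proj(c,(450,-359,14)))
hsv=cv2.cvtColor(c["pixels"],cv2.COLOR_RGB2HSV); u,v=map(int,proj(c,(450,-359,14))); 
print(hsv[v,u-50:u+50:5].tolist())
E
```

```text
[ 451.4 -358.9  111.4] 93.0281562457313 [ 0.3 -0.9  0.1]
[254.34778921 189.84159385]
[[17, 110, 176], [17, 109, 178], [17, 108, 182], [17, 108, 186], [17, 109, 185], [17, 107, 186], [17, 144, 190], [18, 144, 183], [18, 107, 93], [17, 105, 112], [17, 107, 177], [17, 107, 176], [17, 110, 172], [17, 109, 173], [18, 143, 187], [18, 145, 181], [16, 113, 95], [18, 112, 132], [17, 109, 166], [17, 109, 166]]
```

View pics/wrist6.png

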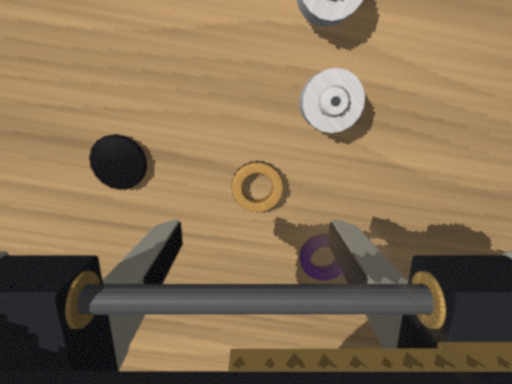

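```bash
python3 - <<'E'
from loc import *
c=load("wrist6"); hsv=cv2.cvtColor(c["pixels"],cv2.COLOR_RGB2HSV).astype(int)
m=(hsv[...,1]>128)&(abs(hsv[...,0]-18)<5)&(hsv[...,2]>100); m[:150]=0;m[225:]=0;m[:,:215]=0;m[:,300:]=0
m=cv2.morphologyEx(m.astype(np.uint8),cv2.MORPH_CLOSE,np.ones((3,3)))
r=locate(c,m,P["ring"],451,-359,0); print(r)
b=masks(c)["cap"]; r=locate(c,b,P["cap"],454,-226,0); print(r)
E
```

```text
(array([ 451.8319427, -361.300286 ]), array([256.99464525, 186.47891566]), 1992.0, 2176.296292907675)
(array([ 454.02542246, -227.03972604]), array([118.25319195, 161.48236312]), 2310.5, 2614.2293348619714)
```

Emit:
drive_tool --series '[[[0,0,0,0.03,-0.07,-0.8,0],[0,0,0,0,0,-0.8,0],[0,0,0,0,0,-0.8,0],[0,0,0,0,0,-0.8,0],[0,0,0,0,0,-0.7,40],[0,0,0,0,0,-0.3,60],[0,0,0,0,0,-0.12,80],[0,0,0,0,0,0,100],[0,0,0,0,0,0,255],[0,0,0,0,0,0,255]]]'

```text
clock: 11.43
tool_pos: [452.4, -361.5, 4.0]
tcp_rot: [0.539, -0.456, 0.458, -0.539]
ft_force: [0.1, -0.3, 0.3]
width: 57.9
```

Emit:
drive_tool --series '[[[0,0,0,0,0,0,255],[0,0,0,0,0,0,255],[0,0,0,0,0,0,255],[0,0,0,0,0,0.3,255],[0,0,0,0,0,0.8,255],[0,0,0,0,0,0.8,255],[0,0,0,0,0,0.8,255],[0,0,0,0,0,0.8,255],[0,0,0,0,0,0.8,255],[0,0,0,0,0,0.8,255]]]'

```text
clock: 12.27
tool_pos: [451.6, -361.1, 131.7]
tcp_rot: [0.539, -0.457, 0.457, -0.539]
ft_force: [-0.3, 0.2, -0.0]
width: 49.9
```

```bash
python3 - <<'E'
from loc import *
c=snap("wrist","7"); st=robot.state(); print(st["tool_pos"].round(1),st["width"],st["ft_force"].round(1)); 
E
```

```text
[ 452.7 -362.   136.1] 49.5499191898075 [ 0.3 -1.   4.2]
```

View pics/wrist7.png

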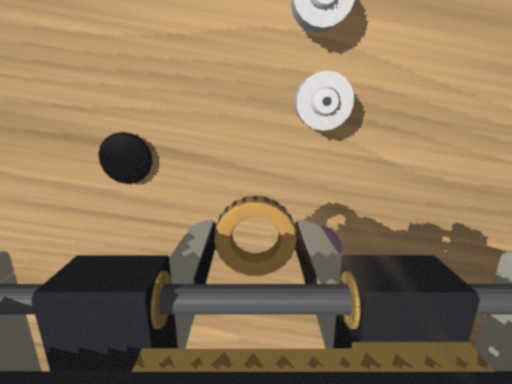

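Emit:
drive_tool --series '[[[0,0,0,0,0.5,0.6,255],[0,0,0,0,0.8,0.6,255],[0,0,0,0.1,0.95,0.6,255],[0,0,0,0.1,0.95,0.5,255],[0,0,0,0.1,0.95,0.5,255],[0,0,0,0.1,0.95,0,255],[0,0,0,0.1,0.95,0,255],[0,0,0,0.1,0.95,0,255],[0,0,0,0.1,0.95,0,255],[0,0,0,0.1,0.95,0,255]]]'

```text
clock: 13.15
tool_pos: [471.6, -137.5, 200.4]
tcp_rot: [-0.539, 0.457, -0.457, 0.539]
ft_force: [0.2, -0.1, -1.1]
width: 49.3
```

Emit:
drive_tool --series '[[[0,0,0,0.1,0.95,0,255],[0,0,0,0.1,0.95,0,255],[0,0,0,0.1,0.95,0,255],[0,0,0,0.1,0.95,0,255],[0,0,0,0,0.95,0,255],[0,0,0,0,0.95,0,255],[0,0,0,0,0.95,0,255],[0,0,0,0,0.95,0,255],[0,0,0,0,0.8,0,255],[0,0,0,0,0.4,0,255]]]'

```text
clock: 13.98
tool_pos: [481.5, 83.1, 200.3]
tcp_rot: [-0.54, 0.457, -0.457, 0.54]
ft_force: [-0.8, -0.9, -0.9]
width: 50.1
```

Emit:
drive_tool --series '[[[0,0,0,0,0.2,0,255],[0,0,0,0,0,0,255],[0,0,0,0,0,0,255],[0,0,0,0,0,0,255],[0,0,0,0,0,0,255],[0,0,0,0,0,0,255],[0,0,0,0,0,0,255],[0,0,0,0,0,0,255],[0,0,0,0,0,0,255],[0,0,0,0,0,0,255]]]'

```text
clock: 14.82
tool_pos: [481.8, 86.3, 200.2]
tcp_rot: [-0.539, 0.457, -0.457, 0.539]
ft_force: [0.9, 1.5, -0.5]
width: 49.4
```

```bash
python3 - <<'E'
from loc import *
c=snap("wrist","8"); st=robot.state(); print(st["tool_pos"].round(1),st["width"],st["ft_force"].round(1)); 
E
```

```text
[481.8  86.3 200.1] 49.69046995853034 [ 0.3  0.7 -1.4]
```

View pics/wrist8.png

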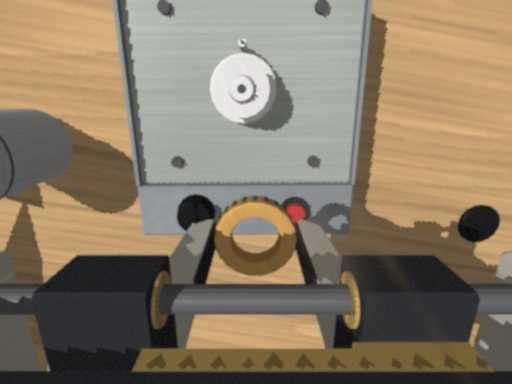

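```bash
python3 - <<'E'
from loc import *
c=load("wrist8"); crop(c,195,30,290,130,6,"pics/f.png"); crop(c,200,180,310,285,6,"pics/g.png")
def e(pr,x,y,z0):
    h=sil(c,pr,x,y,z0).reshape(-1,2); return h.min(0).round(1),h.max(0).round(1)
print("barrel",e([(25,75),(25,95)],569.8,112.5,0),"bosstop",e([(12.5,101)],569.8,112.5,0))
print("ring",e(P["ring"],481.8,86.3,196.3), "top",e([(25,14)],481.8,86.3,196.3),"hole top",e([(15,14)],481.8,86.3,196.3))
E
```

```text
barrel (array([213.8,  57.8], dtype=float32), array([269.8, 117.1], dtype=float32)) bosstop (array([227.2,  72.6], dtype=float32), array([255.9, 102.9], dtype=float32))
ring (array([212.8, 193.7], dtype=float32), array([296.5, 277. ], dtype=float32)) top (array([212.8, 201.2], dtype=float32), array([296.5, 277. ], dtype=float32)) hole top (array([229.6, 217.4], dtype=float32), array([279.7, 262.8], dtype=float32))
```

View pics/f.png

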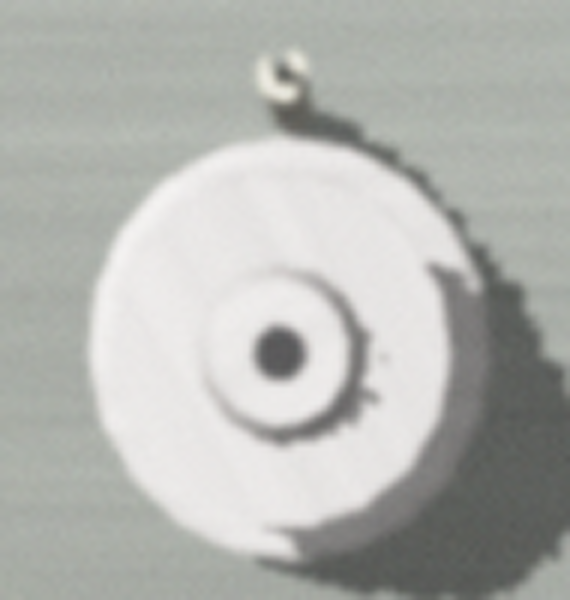

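View pics/g.png

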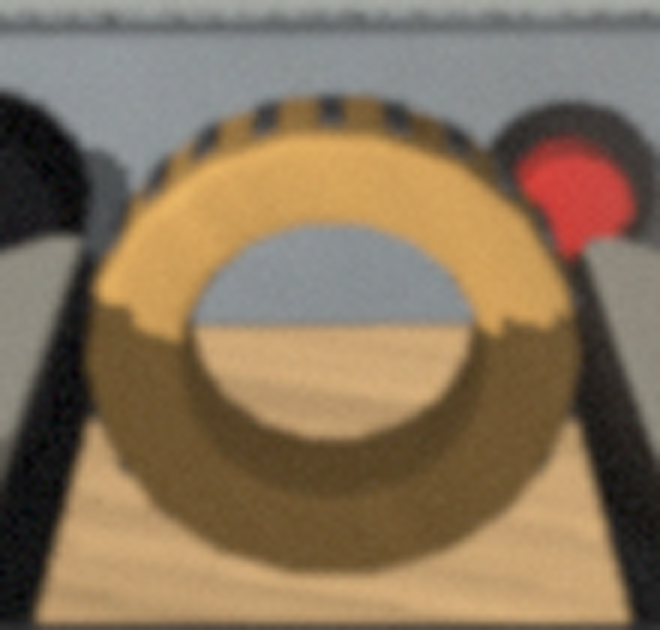

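Emit:
drive_tool --series '[[[0,0,0,0.6,0.18,0,255],[0,0,0,0.7,0.21,-0.3,255],[0,0,0,0.7,0.21,-0.5,255],[0,0,0,0.7,0.21,-0.6,255],[0,0,0,0.6,0.18,-0.7,255],[0,0,0,0.19,0.07,-0.7,255],[0,0,0,0,0,-0.6,255],[0,0,0,0,0,-0.1,255],[0,0,0,0,0,0,255],[0,0,0,0,0,0,255]]]'

```text
clock: 15.7
tool_pos: [569.2, 112.9, 113.6]
tcp_rot: [-0.539, 0.457, -0.457, 0.54]
ft_force: [0.1, -0.5, -0.9]
width: 49.8
```

```bash
python3 - <<'E'
from loc import *
c=snap("wrist","9"); st=robot.state(); print(st["tool_pos"].round(1),st["width"],st["ft_force"].round(1)); 
crop(c,200,160,310,290,5,"pics/g9.png")
E
```

```text
[569.4 112.9 114. ] 49.73426689122415 [ 0.4 -0.5 -0.7]
```

View pics/g9.png

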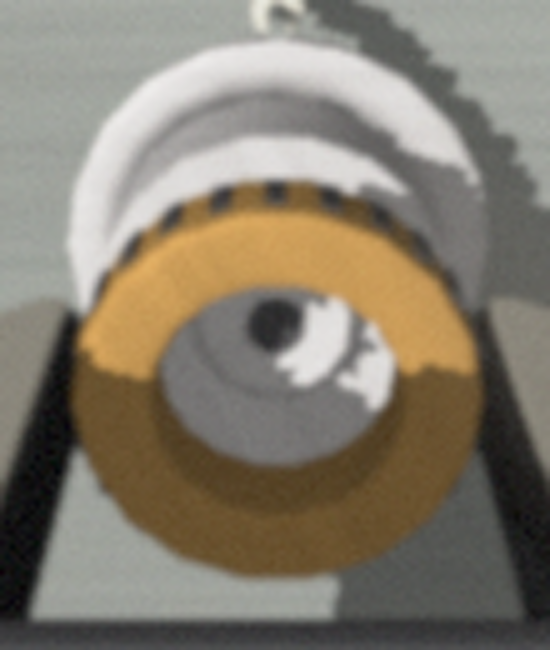

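Emit:
drive_tool --series '[[[0,0,0,0,0,-0.15,255],[0,0,0,0,0,-0.1,255],[0,0,0,0,0,-0.1,255],[0,0,0,0,0,-0.08,255],[0,0,0,0,0,-0.08,255],[0,0,0,0,0,-0.04,255],[0,0,0,0,0,0,255],[0,0,0,0,0,0,255],[0,0,0,0,0,0,255],[0,0,0,0,0,0,255]]]'

```text
clock: 16.58
tool_pos: [569.0, 112.9, 98.9]
tcp_rot: [0.539, -0.457, 0.457, -0.539]
ft_force: [-0.4, -0.0, -0.0]
width: 49.8
```

Emit:
drive_tool --series '[[[0,0,0,0,0,-0.03,255],[0,0,0,0,0,0,255],[0,0,0,0,0,0,255],[0,0,0,0,0,0,200],[0,0,0,0,0,0,100],[0,0,0,0,0,0,60],[0,0,0,0,0,0,60],[0,0,0,0,0,0,60],[0,0,0,0,0,0.4,60],[0,0,0,0,0,0.8,60]]]'

```text
clock: 17.42
tool_pos: [568.0, 112.7, 126.7]
tcp_rot: [0.54, -0.458, 0.456, -0.538]
ft_force: [0.3, 0.2, -1.0]
width: 71.2
```

Emit:
drive_tool --series '[[[0,0,0,-0.4,-0.2,0.8,30],[0,0,0,-0.5,-0.4,0.8,0],[0,0,0,-0.5,-0.6,0.8,0],[0,0,0,-0.5,-0.8,0.8,0],[0,0,0,-0.5,-0.8,0,0],[0,0,0,-0.4,-0.8,0,0],[0,0,0,-0.2,-0.9,0,0],[0,0,0,-0.2,-0.9,0,0],[0,0,0,-0.2,-0.9,0,0],[0,0,0,-0.2,-0.9,0,0]]]'

```text
clock: 18.25
tool_pos: [478.6, -68.2, 209.1]
tcp_rot: [-0.539, 0.457, -0.457, 0.54]
ft_force: [0.7, -0.3, -0.6]
width: 92.8
```

```bash
python3 - <<'E'
from loc import *
c=snap("wrist","10"); s=snap("scene","10"); d=snap("side","10"); st=robot.state(); print(st["tool_pos"].round(1),st["width"],st["ft_force"].round(1)); 
crop(s,230,150,300,215,7,"pics/s10c.png");crop(d,210,180,300,250,7,"pics/d10c.png")
E
```

```text
[478.8 -68.2 208.9] 93.08201109952101 [ 0.5  0.5 -0.1]
```

View pics/wrist10.png

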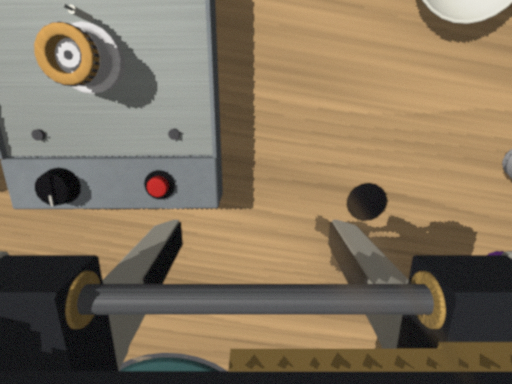

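View pics/d10c.png

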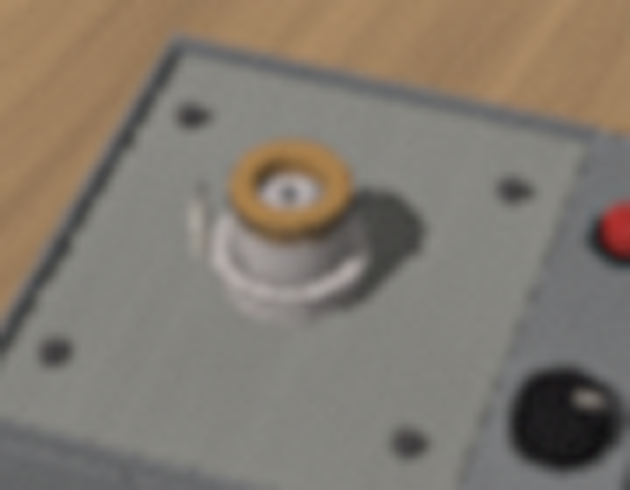

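View pics/s10c.png

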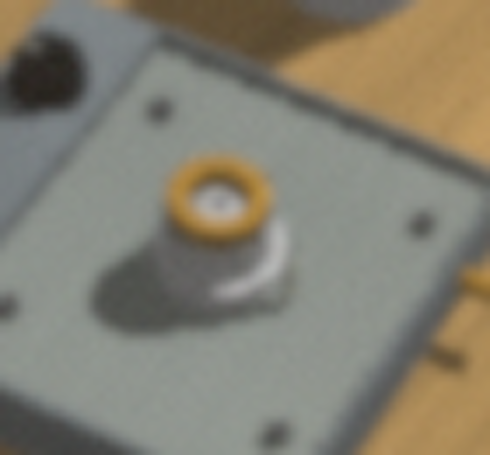

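Emit:
drive_tool --series '[[[0,0,0,-0.14,-0.9,-0.5,0],[0,0,0,-0.14,-0.9,-0.5,0],[0,0,0,-0.14,-0.9,-0.5,0],[0,0,0,-0.14,-0.9,-0.5,0],[0,0,0,-0.14,-0.9,-0.6,0],[0,0,0,-0.14,-0.9,-0.6,0],[0,0,0,-0.14,-0.7,-0.6,0],[0,0,0,-0.02,-0.26,-0.2,0],[0,0,0,0,0,0,0],[0,0,0,0,0,0,0]]]'

```text
clock: 19.23
tool_pos: [454.5, -225.5, 108.8]
tcp_rot: [-0.539, 0.457, -0.457, 0.54]
ft_force: [-0.6, 1.0, 1.7]
width: 92.9
```

```bash
python3 - <<'E'
from loc import *
c=snap("wrist","11"); st=robot.state(); print(st["tool_pos"].round(1),st["width"],st["ft_force"].round(1)); 
hsv=cv2.cvtColor(c["pixels"],cv2.COLOR_RGB2HSV)
m=(hsv[...,2]<60); m[:130]=0; m[218:]=0; m[:,:190]=0; m[:,325:]=0
print(locate(c,m,P["cap"],454,-227,0)); print(proj(c,(454,-227,11)))
crop(c,180,120,340,240,5,"pics/g11.png")
E
```

```text
[ 454.7 -225.4  109.2] 92.98426010499642 [-0.7 -0.6  0.4]
(array([ 453.97867737, -226.29028149]), array([255.38584635, 187.44504001]), 2145.5, 2400.9602635847405)
[256.12943971 189.15064296]
```

View pics/g11.png

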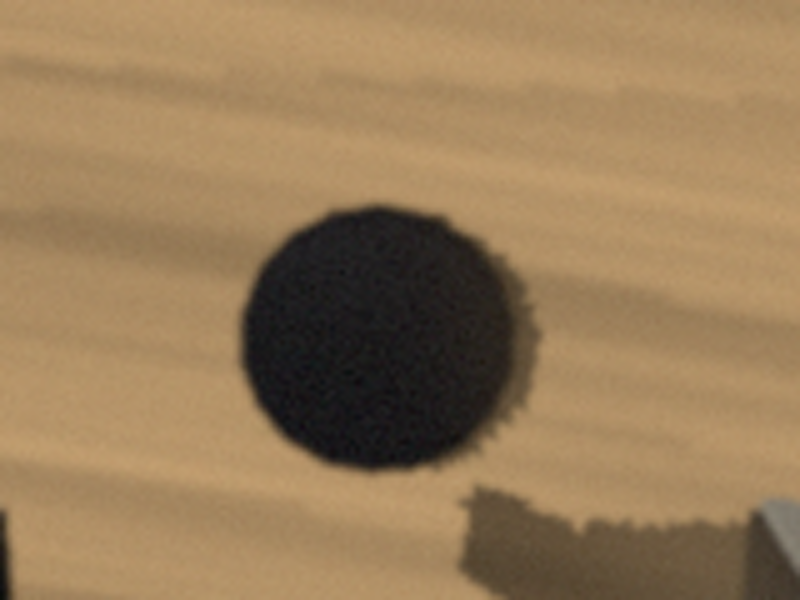

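Emit:
drive_tool --series '[[[0,0,0,-0.02,-0.03,-0.8,0],[0,0,0,0,0,-0.8,0],[0,0,0,0,0,-0.8,0],[0,0,0,0,0,-0.8,0],[0,0,0,0,0,-0.7,40],[0,0,0,0,0,-0.25,60],[0,0,0,0,0,-0.11,80],[0,0,0,0,0,0,100],[0,0,0,0,0,0,255],[0,0,0,0,0,0,255]]]'

```text
clock: 20.12
tool_pos: [454.2, -227.1, 3.0]
tcp_rot: [-0.539, 0.456, -0.458, 0.54]
ft_force: [0.4, 0.2, -0.2]
width: 57.5
```

Emit:
drive_tool --series '[[[0,0,0,0,0,0,255],[0,0,0,0,0,0,255],[0,0,0,0,0,0,255],[0,0,0,0,0,0.3,255],[0,0,0,0,0,0.8,255],[0,0,0,0,0,0.8,255],[0,0,0,0,0.2,0.8,255],[0,0,0,0,0.4,0.8,255],[0,0,0,0,0.6,0.8,255],[0,0,0,0,0.8,0.8,255]]]'

```text
clock: 20.95
tool_pos: [453.2, -176.9, 130.6]
tcp_rot: [0.539, -0.457, 0.458, -0.539]
ft_force: [0.5, 0.8, -0.0]
width: 52.5
```

Emit:
drive_tool --series '[[[0,0,0,0.1,0.9,0.8,255],[0,0,0,0.1,0.9,0.8,255],[0,0,0,0.1,0.9,0.8,255],[0,0,0,0.1,0.9,0.5,255],[0,0,0,0.1,0.9,0,255],[0,0,0,0.1,0.9,0,255],[0,0,0,0.1,0.9,0,255],[0,0,0,0.1,0.9,0,255],[0,0,0,0.1,0.9,0,255],[0,0,0,0.1,0.9,0,255]]]'

```text
clock: 21.78
tool_pos: [478.3, 49.1, 202.3]
tcp_rot: [-0.539, 0.457, -0.457, 0.54]
ft_force: [0.1, -0.1, -0.9]
width: 52.5
```

Emit:
drive_tool --series '[[[0,0,0,0,0.8,0,255],[0,0,0,0,0.4,0,255],[0,0,0,0,0.2,0,255],[0,0,0,0,0,0,255],[0,0,0,0,0,0,255],[0,0,0,0,0,0,255],[0,0,0,0,0,0,255],[0,0,0,0,0,0,255],[0,0,0,0,0,0,255],[0,0,0,0,0,0,255]]]'

```text
clock: 22.62
tool_pos: [478.6, 82.8, 201.7]
tcp_rot: [-0.539, 0.457, -0.457, 0.539]
ft_force: [0.9, 0.1, -1.5]
width: 52.3
```

```bash
python3 - <<'E'
from loc import *
c=snap("wrist","12"); st=robot.state(); print(st["tool_pos"].round(1),st["width"],st["ft_force"].round(1)); 
E
```

```text
[478.5  82.9 201.6] 52.54806100077467 [ 0.1  1.3 -0.5]
```

View pics/wrist12.png

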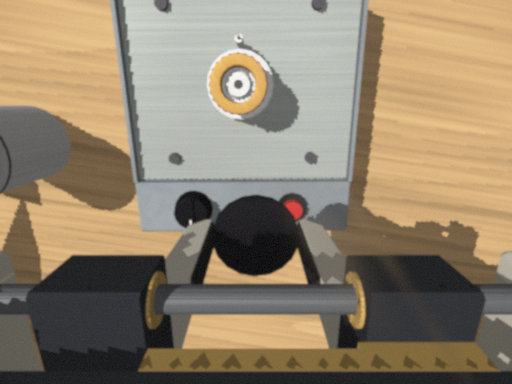

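```bash
python3 - <<'E'
from loc import *
c=load("wrist12"); crop(c,195,40,290,125,6,"pics/f12.png"); crop(c,200,180,310,285,6,"pics/g12.png")
def e(pr,x,y,z0):
    h=sil(c,pr,x,y,z0).reshape(-1,2); return h.min(0).round(1),h.max(0).round(1)
print("ring",e([(25,95),(25,109)],569.1,112.6,0),"hole",e([(15,109)],569.1,112.6,0))
print("cap",e(P["cap"],478.5,82.9,201.6-3.2),e([(25,11)],478.5,82.9,201.6-3.2))
E
```

```text
ring (array([207.9,  51.5], dtype=float32), array([266.9, 114.2], dtype=float32)) hole (array([219.7,  64.7], dtype=float32), array([255.1, 102.2], dtype=float32))
cap (array([210.3, 193.4], dtype=float32), array([298.7, 276.2], dtype=float32)) (array([213.3, 199.9], dtype=float32), array([295.8, 274.8], dtype=float32))
```

View pics/f12.png

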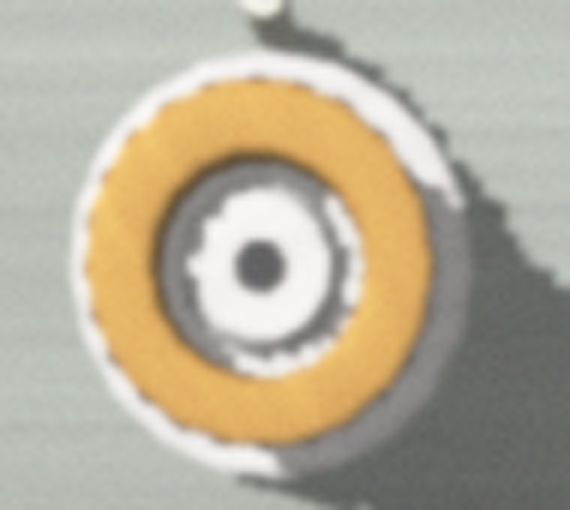

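View pics/g12.png

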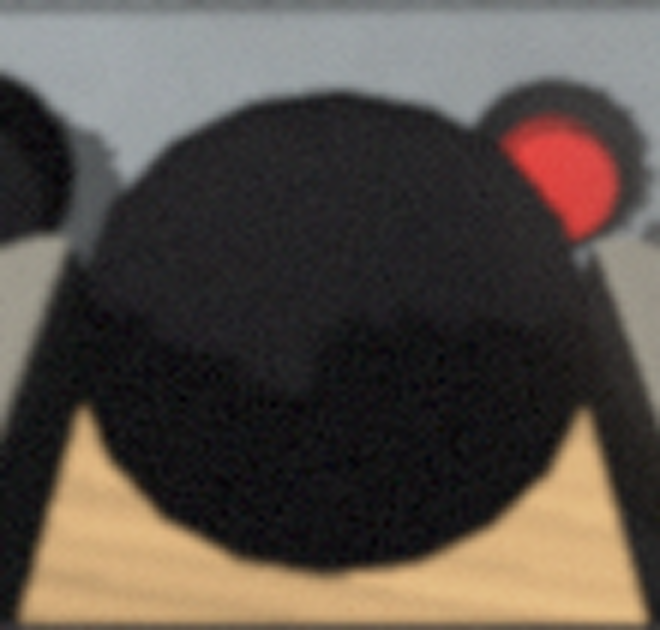

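Emit:
drive_tool --series '[[[0,0,0,0.6,0.19,0,255],[0,0,0,0.7,0.23,-0.2,255],[0,0,0,0.7,0.23,-0.5,255],[0,0,0,0.7,0.23,-0.6,255],[0,0,0,0.6,0.19,-0.6,255],[0,0,0,0.32,0.1,-0.6,255],[0,0,0,0,0,-0.5,255],[0,0,0,0,0,-0.2,255],[0,0,0,0,0,0,255],[0,0,0,0,0,0,255]]]'

```text
clock: 23.5
tool_pos: [568.7, 112.2, 122.2]
tcp_rot: [-0.539, 0.457, -0.457, 0.54]
ft_force: [0.1, -0.4, -0.6]
width: 52.4
```

```bash
python3 - <<'E'
from loc import *
c=snap("wrist","13"); d=snap("side","13"); st=robot.state(); print(st["tool_pos"].round(1),st["width"],st["ft_force"].round(1)); 
a=cv2.resize(c["pixels"][150:290,200:310,::-1],None,fx=4,fy=4); b=cv2.resize(d["pixels"][150:250,205:295,::-1],(504,560)); a=cv2.resize(a,(440,560))
cv2.imwrite("pics/g13.png",cv2.resize(np.hstack([a,b]),None,fx=.8,fy=.8))
E
```

```text
[569.1 112.3 123. ] 52.299833043758156 [ 0.8 -0.1 -0.8]
```

View pics/g13.png

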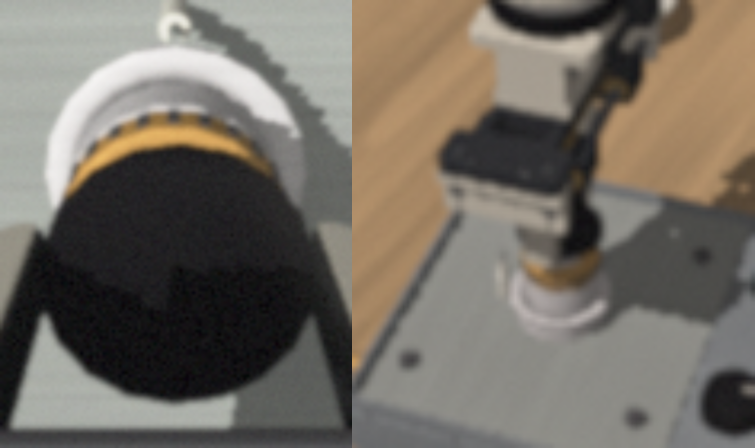

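Emit:
drive_tool --series '[[[0,0,0,0,0.01,-0.15,255],[0,0,0,0,0,-0.12,255],[0,0,0,0,0,-0.1,255],[0,0,0,0,0,-0.08,255],[0,0,0,0,0,-0.08,255],[0,0,0,0,0,-0.04,255],[0,0,0,0,0,0,255],[0,0,0,0,0,0,255],[0,0,0,0,0,0,255],[0,0,0,0,0,0,255]]]'

```text
clock: 24.43
tool_pos: [569.1, 112.6, 107.5]
tcp_rot: [-0.539, 0.457, -0.457, 0.539]
ft_force: [0.2, -0.7, -1.4]
width: 52.6
```

Emit:
drive_tool --series '[[[0,0,0,0,0,-0.03,255],[0,0,0,0,0,0,255],[0,0,0,0,0,0,255],[0,0,0,0,0,0,255],[0,0,0,0,0,0,255],[0,0,0,0,0,0,255],[0,0,0,0,0,0,255],[0,0,0,0,0,0,255],[0,0,0,0,0,0,255],[0,0,0,0,0,0,255]]]'

```text
clock: 25.27
tool_pos: [569.1, 112.6, 106.8]
tcp_rot: [-0.539, 0.457, -0.457, 0.54]
ft_force: [-0.3, 1.6, 3.3]
width: 52.4
```

Emit:
drive_tool --series '[[[0,0,0,0,0,0,200],[0,0,0,0,0,0,100],[0,0,0,0,0,0,50],[0,0,0,0,0,0,40],[0,0,0,0,0,0,40],[0,0,0,0,0,0.3,40],[0,0,0,0,0,0.8,40],[0,0,0,0,0,0.8,40],[0,0,0,-0.4,-0.1,0.6,40],[0,0,0,-0.7,-0.2,0.5,40]]]'

```text
clock: 26.1
tool_pos: [542.1, 105.2, 183.3]
tcp_rot: [-0.539, 0.457, -0.457, 0.54]
ft_force: [0.0, 0.6, -0.3]
width: 79.1
```

Emit:
drive_tool --series '[[[0,0,0,-0.7,-0.3,0.3,100],[0,0,0,-0.7,-0.3,0.3,150],[0,0,0,-0.7,-0.3,0,200],[0,0,0,-0.7,-0.3,0,255],[0,0,0,-0.7,-0.4,0,255],[0,0,0,0,0,0,255],[0,0,0,0,0,0,255],[0,0,0,0,0,0,255],[0,0,0,0,0,0,255],[0,0,0,0,0,0,255]]]'

```text
clock: 26.93
tool_pos: [454.4, 65.3, 196.5]
tcp_rot: [0.54, -0.457, 0.457, -0.539]
ft_force: [1.3, 0.0, -0.4]
width: 15.9
```

```bash
python3 - <<'E'
from loc import *
c=snap("wrist","14"); s=snap("scene","14"); d=snap("side","14"); st=robot.state(); print(st["tool_pos"].round(1),st["width"],st["ft_force"].round(1)); 
a=cv2.resize(s["pixels"][130:220,220:305,::-1],None,fx=6,fy=6)
b=cv2.resize(d["pixels"][170:260,205:305,::-1],None,fx=6,fy=6)
cv2.imwrite("pics/g14.png",cv2.resize(np.hstack([a,b]),None,fx=.7,fy=.7))
E
```

```text
[454.2  65.3 196.4] 4.547577969705711 [-0.6  0.4 -0.3]
```

View pics/wrist14.png

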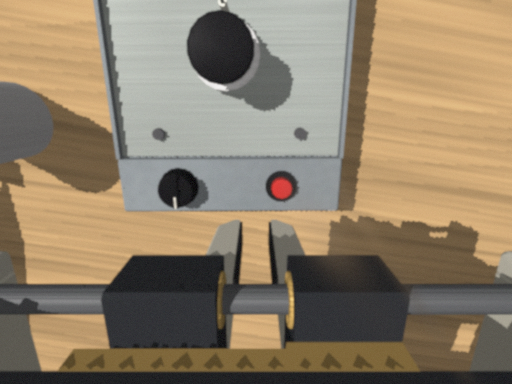

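View pics/g14.png

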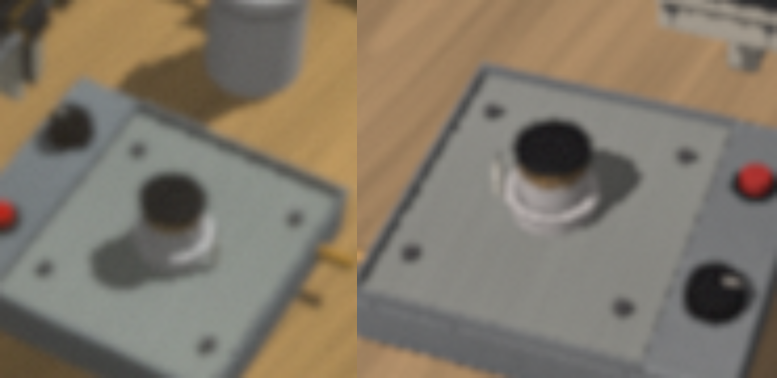

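```bash
python3 - <<'E'
from loc import *
c=load("wrist14")
def e(pr,x,y,z0):
    h=sil(c,pr,x,y,z0).reshape(-1,2); return h.min(0).round(1),h.max(0).round(1)
hsv=cv2.cvtColor(c["pixels"],cv2.COLOR_RGB2HSV)
m=(hsv[...,2]<50); m[95:]=0; m[:,:170]=0;m[:,270:]=0
r=locate(c,m,P["cap"],569,112,104); print(r)
cn,_=cv2.findContours(m.astype(np.uint8),0,1); k=max(cn,key=cv2.contourArea); print(cv2.boundingRect(k), cv2.fitEllipse(k))
print(e(P["cap"],*r[0],104))
print(cv2.fitEllipse(sil(c,P["cap"],*r[0],104)))
a=np.radians(9.6); p=np.array([569.9,112.0])+np.array([[np.cos(a),-np.sin(a)],[np.sin(a),np.cos(a)]])@[-130,-55]; print("btn pred",p)
red=(hsv[...,1]>150)&((hsv[...,0]<8)|(hsv[...,0]>172))&(hsv[...,2]>100); ys,xs=np.nonzero(red); print(xs.min(),xs.max(),ys.min(),ys.max())
print(locate(c,red,[(11,66),(11,76)],*p,0))
crop(c,170,0,270,100,6,"pics/cap14.png")
E
```

```text
(array([568.45006028, 111.15214343]), array([221.16649974,  47.18729432]), 3494.5, 4052.708133881293)
(189, 11, 64, 72) ((223.3619842529297, 48.14128494262695), (57.11317443847656, 73.29887390136719), 8.523404121398926)
(array([186.8,   9.5], dtype=float32), array([255.3,  84.9], dtype=float32))
((221.16429138183594, 47.182456970214844), (68.26112365722656, 75.67977142333984), 168.36227416992188)
btn pred [450.89279625  36.09028089]
271 291 177 198
(array([451.46145335,  36.72358533]), array([280.93731343, 187.75771144]), 335.0, 384.1616675485857)
```

View pics/cap14.png

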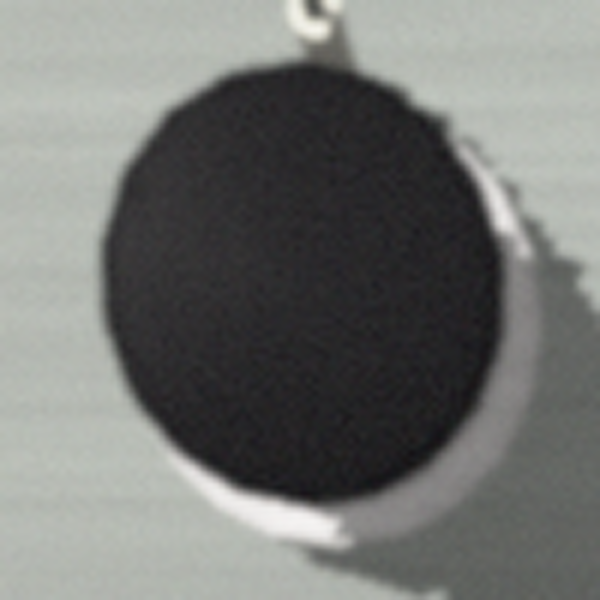

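Emit:
drive_tool --series '[[[0,0,0,-0.06,-0.6,-0.2,255],[0,0,0,-0.06,-0.55,-0.6,255],[0,0,0,0,0,-0.8,255],[0,0,0,0,0,-0.8,255],[0,0,0,0,0,-0.8,255],[0,0,0,0,0,-0.8,255],[0,0,0,0,0,-0.4,255],[0,0,0,0,0,0,255],[0,0,0,0,0,0,255],[0,0,0,0,0,0,255]]]'

```text
clock: 27.92
tool_pos: [451.6, 36.4, 87.9]
tcp_rot: [-0.539, 0.457, -0.457, 0.54]
ft_force: [-0.7, -0.7, -0.1]
width: 0.8
```

```bash
python3 - <<'E'
from loc import *
c=snap("wrist","15"); s=snap("scene","15"); d=snap("side","15"); st=robot.state(); print(st["tool_pos"].round(1),st["width"],st["ft_force"].round(1)); 
a=cv2.resize(s["pixels"][140:220,190:275,::-1],None,fx=6,fy=6)
b=cv2.resize(d["pixels"][180:260,265:350,::-1],None,fx=6,fy=6)
cv2.imwrite("pics/g15.png",cv2.resize(np.hstack([a,b]),None,fx=.7,fy=.7))
E
```

```text
[451.6  36.4  87.8] 0.6827538992757005 [-1.3 -0.3  0.5]
```

View pics/wrist15.png

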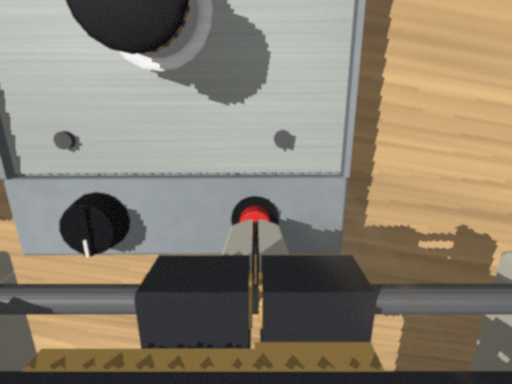

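View pics/g15.png

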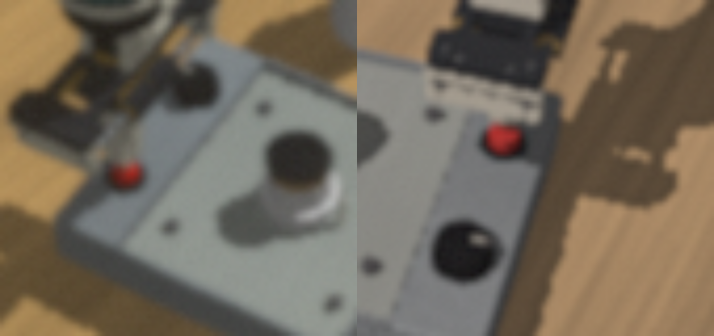

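Emit:
drive_tool --series '[[[0,0,0,0,0,-0.15,255],[0,0,0,0,0,-0.15,255],[0,0,0,0,0,-0.1,255],[0,0,0,0,0,-0.1,255],[0,0,0,0,0,-0.1,255],[0,0,0,0,0,-0.08,255],[0,0,0,0,0,0,255],[0,0,0,0,0,0,255],[0,0,0,0,0,0,255],[0,0,0,0,0,0,255]]]'

```text
clock: 28.9
tool_pos: [451.0, 36.3, 69.9]
tcp_rot: [0.539, -0.457, 0.457, -0.539]
ft_force: [-3.9, 0.2, 7.6]
width: 0.4
```

Emit:
drive_tool --series '[[[0,0,0,0,0,-0.02,255],[0,0,0,0,0,-0.02,255],[0,0,0,0,0,-0.02,255],[0,0,0,0,0,-0.02,255],[0,0,0,0,0,0,255],[0,0,0,0,0,0,255],[0,0,0,0,0,0,255],[0,0,0,0,0,0,255],[0,0,0,0,0,0,255],[0,0,0,0,0,0,255]]]'

```text
clock: 29.73
tool_pos: [451.0, 36.4, 68.2]
tcp_rot: [0.539, -0.457, 0.457, -0.539]
ft_force: [-6.1, 0.2, 11.2]
width: 0.3
```

Emit:
drive_tool --series '[[[0,0,0,0,0,-0.02,255],[0,0,0,0,0,0,255],[0,0,0,0,0,0,255],[0,0,0,0,0,0,255],[0,0,0,0,0,0,255],[0,0,0,0,0,0,255],[0,0,0,0,0,0,255],[0,0,0,0,0,0,255],[0,0,0,0,0,0,255],[0,0,0,0,0,0,255]]]'

```text
clock: 30.57
tool_pos: [451.1, 36.3, 68.2]
tcp_rot: [-0.539, 0.457, -0.457, 0.539]
ft_force: [-9.1, 0.7, 16.0]
width: 0.2
```

```bash
python3 - <<'E'
from loc import *
for n in ("wrist","scene","side"):
  snap(n,"16"); st=robot.state(); print(st["tool_pos"].round(2),st["ft_force"].round(1))
s=load("scene16"); d=load("side16")
a=cv2.resize(s["pixels"][140:220,190:275,::-1],None,fx=6,fy=6)
b=cv2.resize(d["pixels"][180:260,235:320,::-1],None,fx=6,fy=6)
cv2.imwrite("pics/g16.png",cv2.resize(np.hstack([a,b]),None,fx=.7,fy=.7))
E
```

```text
[451.07  36.35  68.13] [-8.2 -0.1 16.9]
[451.08  36.34  68.14] [-7.9  0.1 15.8]
[451.09  36.37  68.15] [-8.4  0.2 16.9]
```

View pics/g16.png

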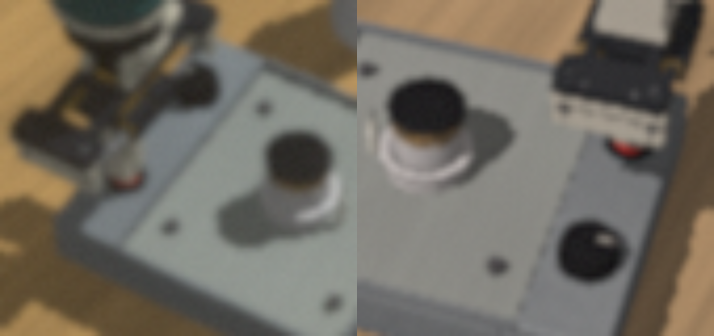

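View pics/wrist16.png

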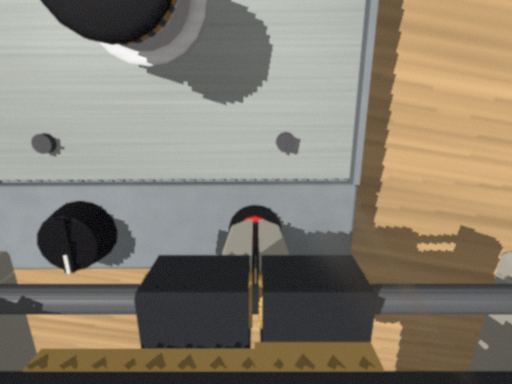

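```bash
python3 - <<'E'
from bench import robot
st=robot.state(); print(st["clock"],st["tool_pos"].round(2),st["ft_force"].round(1)); print(robot.finish_job())
E
```

```text
30.7167 [451.09  36.37  68.15] [-8.4  0.2 16.9]
the job is handed in; nothing more can be done
None
```

I rebuilt the burner in its cup in the order asked: body, flame ring, cap. I then pushed the igniter button to its stop and handed the job in at 30.7 s, still holding it in.

- **Parts chosen:** I took the leftmost of the three bodies and the brass ring, leaving the purple one alone.
- **Body and ring:** each came down to within about 1 mm of its expected seated height. The views afterwards showed the body upright in the cup and the ring around the boss.
- **Cap:** it met resistance at its expected height, and its outline matched a cap lying flat on the ring. The outline measured 2–3% small, as the ring and cap had in earlier wrist views. In the fingers the cap read 52.5 mm instead of 54 mm; I didn't find out why, but it caused no visible misfit.
- **Igniter:** the tip stopped at 68.15 mm (expected 68). The upward force rose from 11 to about 16 N with no further movement, so the button is on its stop and well under 40 N.
- **Sideways force:** there was also about 8 N sideways while pressing. I took it for friction and did not confirm that.
- **Bystanders:** I saw no contact with the canister, dish or skewer case, but I did not re-measure their positions at the end.

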